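# Press a bush home with bench locking pliers

### The job

Stand the aluminium link upright on the base plate between the open jaws of the bench-mounted locking pliers, with the brass bush facing the moving jaw, and let go. Squeeze the orange handle shut until the pliers snap over centre and lock, pressing the bush flush, then flick the yellow release lever at the tail outward, away from the orange handle, so that the pliers spring open, leaving the link standing between the open jaws. Feel your way and do not force the handle or the lever, and leave the other things on the bench where they are.

Things in the scene. Friction and masses are not known exactly. Their poses are not given: they have to be found in the camera images.
- nest (a point): Where the middle of the link's foot belongs: on top of the steel base plate, 8 mm above the bench, midway in the pliers' open throat. Axes are the pliers': x from the tails to the jaw ends, y from the moving half to the fixed half, z up. The plate reaches 159 mm to -x and 41 mm to +x; beyond it the handles overhang the bare bench. The pliers are bolted down, about 340 mm long.
- anvil (a point): Centre of the fixed jaw's flat face, 42 mm above the bench, 14.5 mm from the nest in y. Open, the moving jaw's brass pad (24 mm across) faces it 39 mm away in -y. Jaws and both handles reach from 28 to 56 mm above the bench. The fixed handle (black sleeve, 14 mm thick) runs from 137 to 257 mm behind (-x), its outer face 8 mm to +y of this point.
- link_grip (a point): Grasp point of the loose link, in the middle of its stem, 85 mm above the underside of its foot; axes are the link's. Aluminium, 110 mm tall, about 0.28 kg: foot 46 (x) by 24 (y, from -14 to +10) by 10 mm, upright stem 30 (x) by 16 mm (y). Placed rightly, its x and y axes agree with those of the nest; it may stand some 3 mm off, as the moving jaw pushes it against the fixed jaw.
- bush_face (a point): Centre of the flat face of the link's round eye on the bush's side, 34 mm above the underside of the foot and 10 mm to -y of the link's middle; the eye is 34 mm in diameter, 20 mm thick. The brass bush, 18 mm across, stands 6 to 7 mm proud of this face (towards -y); this side must look at the moving jaw.
- bush (a joint): How far the bush has been pressed into the link's eye, m: 0 = 7 mm proud, 0.007 = flush with the eye. A tight sliding fit: takes about 8 N.
- squeeze_grip: Orange sleeve of the moving handle, 70 mm long, 14 mm thick, 26 mm tall. Origin: middle of its outer face (away from the fixed handle), 42 mm above the bench. x runs along the handle towards the jaws, y (square to the sleeve) to the fixed handle. It turns on an upright pin 80 mm from the origin along x and 14 mm along -y: the origin swings 43 mm. Over both handles: about 86 mm open, 43 mm shut.
- handle (a joint): Angle of the moving handle, rad: 0 = open (a spring holds it), 0.5 = centre, 0.54 = locked on its solid stop. The jaw follows it. Pushing the sleeve at its middle takes up to 15 N if slow, about 1.5 N more per 10 mm/s (damped); this falls away at the centre, beyond which the handle goes to its stop by itself and stays, 3 mm further. Never load it with more than 25 N.
- lever_tab: Yellow release lever at the tail of the fixed handle: an upright tab 50 mm long, 22 tall, 6 thick. Origin: the place to push, in the middle of the height (42 mm above the bench) of the face that looks to the moving handle's side, 42 mm behind its upright hinge pin; the tab reaches 18 mm further to the tail (-x). x points along the tab to the jaws, y to the side it is flicked to.
- lever (a joint): Angle of the release lever, rad: 0 = at rest, 0.34 = flicked in +y (away from the orange handle's side) to its solid stop, 14 mm at the tab's origin. Its nose prises the orange handle back over the centre only in the last 3 mm or so of this travel, from about 0.26; then the handle swings open by itself in a second or two. Takes 2 to 12 N if slow; springs back. Never load it with more than 20 N.
- spray_can: Bystander: blue spray can, 56 mm across, 120 mm tall, standing; origin under its centre.
- grease_jar: Bystander: jar with a red lid, 68 mm across, 60 mm tall, standing; origin under its centre.
- spanner: Bystander: spanner lying on the bench, 180 mm long, up to 25 mm tall; origin under its middle.
There are look-alikes about, which are no part of the job. What is shaped like the part that bears link_grip but pink or turquoise is not meant.

How it is judged:
By the outcome, as a careful person would: the job done as asked, in the order asked, and still so for the second after the job is handed in, with the robot touching nothing.
It also fails if it takes over 64 s, if anything falls off the work surface, if the arm or the gripper's body presses on something with over 40 N, if the wrist force passes 120 N, or if a joint passes its speed limit or range.

### The arm

A 6-joint arm with a two-finger parallel gripper is mounted at the origin on the work surface. World frame = base frame: x ahead of the robot, y to its left, z up, the work surface at z = 0. Lengths are in m, angles in rad, forces in N, time in s.
With the tool pointing down it reaches from about 0.3 to 0.875 m from the base axis. Payload 6.4 kg.
Tool frame: the origin (TCP) lies midway between the tips of the shut fingers; the grasp point (between the pads) lies 19 mm behind it; z points along the fingers, y is the direction in which the jaws open and shut (so a half turn about z gives the same grasp; the last joint's range is limited). The gripper opens to 85 mm and grips with 20 to 120 N. Pads are 22 mm wide; open, the fingers measure 114 mm over their backs; the gripper's body (76 mm by 85 mm) begins 54 mm behind the grasp point. The pads swing forward as they close: fully open they stand 13 mm farther back than shut.
Start: joints at [0.992, 0.181, 1.607, -0, 1.354, -0.206], TCP at [0.209, 0.536, 0.231] pointing down, gripper open.
Joint ranges: [-2.99, 2.99], [-0.89, 2.07], [0.3, 2.58], [-1.14, 4.28], [0, 2.63], [-3.12, 3.12]. Speed limits (rad/s): [2.57, 2.57, 3.01, 3.14, 3.14, 3.14].

### API

Orientations are given as a unit quaternion [w, x, y, z].
In Python, from bench import ctrl, optics, ticket gives the robot as it stands. The module is installed in compiled form; this text tells all that it offers.
- The arm moves only by the tool step_arm, never from a script. Its argument "targets" is text: rows parted by semicolons, each of 6 numbers parted by spaces: the shift along the tool's x, y, z in mm, then the turn, a rotation vector about the tool's x, y, z in rad. In form: dx dy dz rx ry rz; .... A call has 1 to 8 rows; each row is the pose to reach, as a shift and turn from the pose commanded when the call began, along the tool's axes at that moment; what a row does not reach only later rows make up. A row lasts 1/8 s, in which the tool goes at most 62.5 mm and 10.7 degrees, less where a joint would pass 70% of its speed; a pose out of reach is approached as far as the arm can. A call with a gripper value outside its range is refused whole. "grip" is the opening in per cent of the stroke, from 0 (shut) to 100 (fully open), set as the call begins (left out, the last holds). The fingers move at their own pace and stop on an object; the grip force is fixed at half the most. Time passes only in rows, so rows that repeat a pose let the fingers close. It gives the time, the measured TCP pose, the force and the opening at its end, in the units of the state.
- ctrl.get_obs(): the state, without advancing time (a new reading comes with each control period).
- optics.camera(name): name is "side" or "top" or "wrist"; returns a dict with "image" (480x640x3 uint8, red, green, blue), "mtx" (3x3 intrinsics, pixels), "D" ([k1, k2, p1, p2, k3] as OpenCV has them; the pictures are not rectified), "xyz" and "orientation" of the camera in the world. Camera axes: x right, y up, looking along -z (the intrinsics and any distortion apply to the point x, -y, -z); pixel columns grow to the right and rows downward; lengths in m; the calibration is good to about 2 mm. A picture is of the moment at which its call begins. There is no depth.
- ticket.hand_in(): hands the job in, once; it reports no verdict.
The state is a dict: "time_s": time; "q": joint angles; "dq": joint speeds; "joint_efforts": joint torques, N m; "eef_pos": TCP position; "eef_rot": TCP orientation; "wrist_force": force on the tool from outside, world axes, zero at the start; "torque": the same for the moment, N m; "opening": opening from 0.0 (shut) to 1.0 (fully open).
Only numpy, scipy, OpenCV 4.12 (cv2) and the standard library are available. Lean on these libraries where they do the work, as an engineer would, in place of code of your own. Each camera call takes 0.05 s, during which the arm holds its last target.

## Working session

There is one attempt and no reset: what is moved stays moved. The work goes in short steps, Python scripts to look and compute and a tool call to move; the robot and the scene stay as the last step left them, time stands still between calls to the robot, and variables do not carry over. Pictures are saved under pics/ and viewed, and the job is handed in when it is done.

Besides the shell and the picture viewer there is one more tool, called as name(argument=value, ...), one argument or row to a line, values as JSON. step_arm: Moves the arm, as the interface text tells. Its arguments: {"type":"object","properties":{"targets":{"type":"string"},"grip":{"type":"number"}},"required":["targets"]}

```bash
mkdir -p pics; python3 - <<'E'
from bench import ctrl, optics, ticket
import cv2, numpy as np, pickle
o=ctrl.get_obs(); print(o)
for n in ["side","top","wrist"]:
    c=optics.camera(n); cv2.imwrite(f"pics/{n}0.png",c["image"][:,:,::-1]); pickle.dump(c,open(f"{n}0.pkl","wb"))
    print(n,c["mtx"],c["D"],c["xyz"],c["orientation"])
E
```

```text
{'time_s': 0.0, 'q': array([ 9.91708123e-01,  1.81505027e-01,  1.60797320e+00,  3.02345535e-05,
        1.35378117e+00, -2.06310321e-01]), 'dq': array([-0.00087813, -0.00073679, -0.00057807, -0.00052378,  0.0007203 ,
        0.00134779]), 'joint_efforts': array([ 1.75681711e-03, -4.44855988e+01, -3.51342916e+01, -2.99234898e-05,
        8.96101585e-03,  1.32420581e-05]), 'eef_pos': array([0.20910435, 0.5350679 , 0.23042121]), 'eef_rot': array([-3.32553539e-04,  1.85314743e-01,  9.82678865e-01, -7.64285198e-04]), 'wrist_force': array([-0.6015959 ,  0.02088638,  0.87724157]), 'torque': array([-0.0078835 , -0.05160126,  0.00885729]), 'opening': 0.9993004147625355}
side [[471.43028881   0.         318.94351908]
 [  0.         471.43028881 229.57492252]
 [  0.           0.           1.        ]] [0.02769087 0.         0.         0.         0.        ] [ 0.49094674 -0.98485844  0.78033556] [ 0.88605151  0.45989097 -0.03660256 -0.04553313]
top [[611.06702572   0.         321.66491602]
 [  0.         611.06702572 241.14422217]
 [  0.           0.           1.        ]] [-0.04287792  0.          0.          0.          0.        ] [ 0.48375516 -0.02824773  1.39890474] [ 0.71587069  0.02855126 -0.03389141 -0.6968252 ]
wrist [[410.87484931   0.         314.63845729]
 [  0.         410.87484931 237.88868162]
 [  0.           0.           1.        ]] [-0.02429124  0.          0.          0.          0.        ] [0.13185125 0.5634962  0.3733374 ] [ 0.81514179 -0.13488777 -0.09179285  0.55580862]
```

View pics/side0.png

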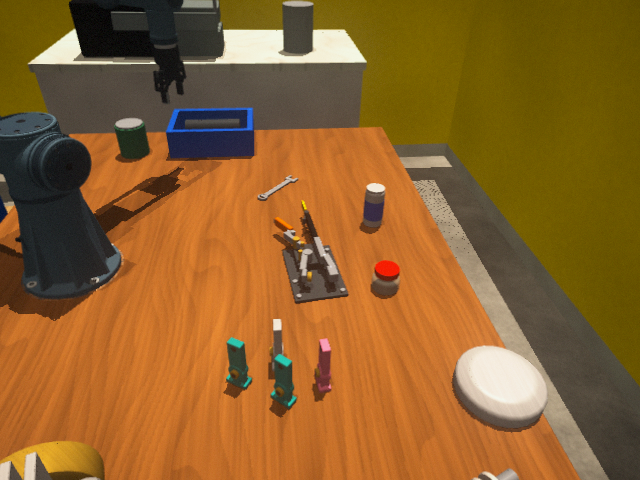

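View pics/top0.png

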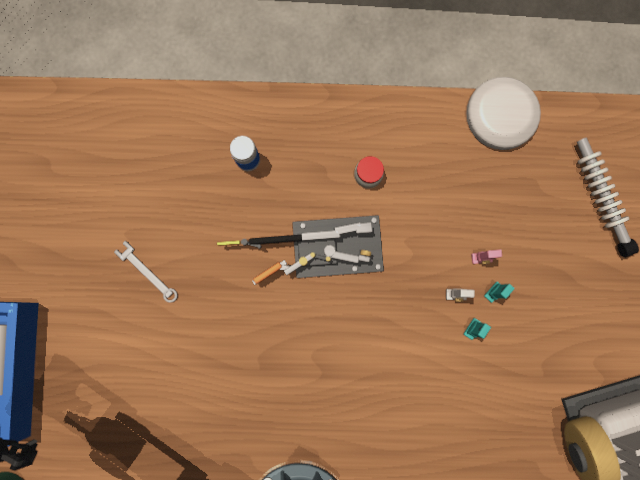

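View pics/wrist0.png

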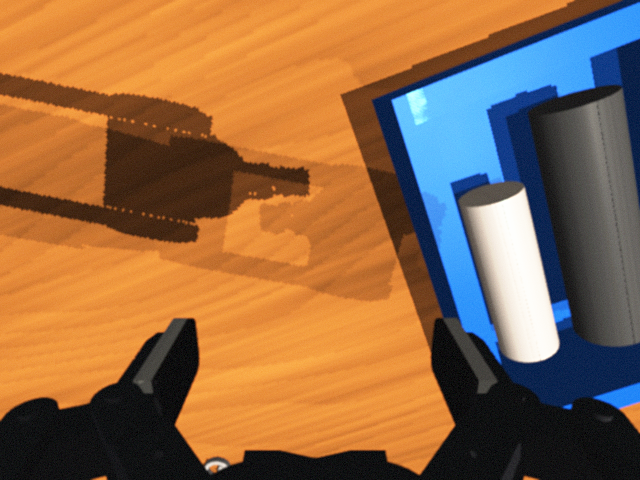

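```bash
cat > h.py <<'E'
import numpy as np, cv2, pickle
from scipy.spatial.transform import Rotation as R
def Rq(q): return R.from_quat([q[1],q[2],q[3],q[0]]).as_matrix()
def ray(c,uv):
    p=cv2.undistortPoints(np.array(uv,float).reshape(-1,1,2),c["mtx"],c["D"]).reshape(-1,2)
    d=np.c_[p[:,0],-p[:,1],-np.ones(len(p))]@Rq(c["orientation"]).T
    return np.array(c["xyz"]),d
def onz(c,uv,z):
    o,d=ray(c,uv); return o+d*((z-o[2])/d[:,2])[:,None]
def proj(c,P):
    X=(np.atleast_2d(P)-c["xyz"])@Rq(c["orientation"]); X=np.c_[X[:,0],-X[:,1],-X[:,2]]
    return cv2.projectPoints(X,np.zeros(3),np.zeros(3),c["mtx"],c["D"])[0].reshape(-1,2)
def crop(c,x0,y0,x1,y1,s,name):
    im=cv2.resize(c["image"][y0:y1,x0:x1,::-1],None,fx=s,fy=s,interpolation=cv2.INTER_CUBIC); cv2.imwrite(name,im)
def tri(c1,u1,c2,u2):
    o1,d1=ray(c1,[u1]);o2,d2=ray(c2,[u2]);d1=d1[0];d2=d2[0]
    A=np.c_[d1,-d2];t=np.linalg.lstsq(A,o2-o1,rcond=None)[0]
    a=o1+d1*t[0];b=o2+d2*t[1];return (a+b)/2,np.linalg.norm(a-b)
def load(n): return pickle.load(open(n+".pkl","rb"))
def snap(n,tag):
    from bench import optics
    c=optics.camera(n); pickle.dump(c,open(f"{n}{tag}.pkl","wb")); return c
E
python3 - <<'E'
from h import *
t=load("top0");s=load("side0")
crop(t,210,200,400,300,4,"pics/t_pl.png")
crop(t,430,240,530,345,6,"pics/t_lk.png")
crop(s,215,310,345,415,6,"pics/s_lk.png")
crop(s,255,185,415,310,5,"pics/s_pl.png")
E
```

```text
(no output)
```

View pics/t_pl.png

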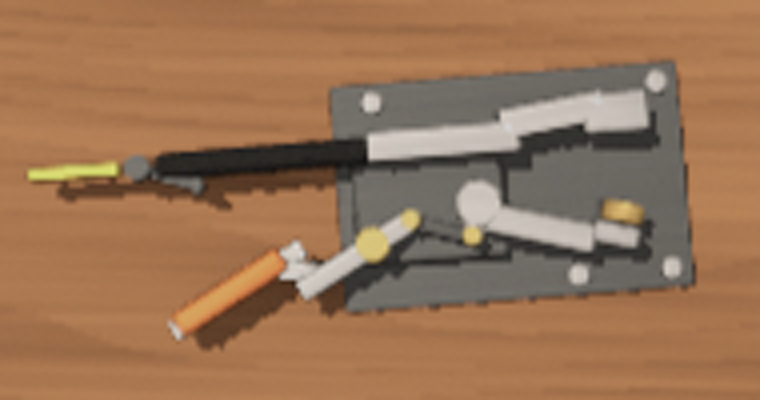

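View pics/t_lk.png

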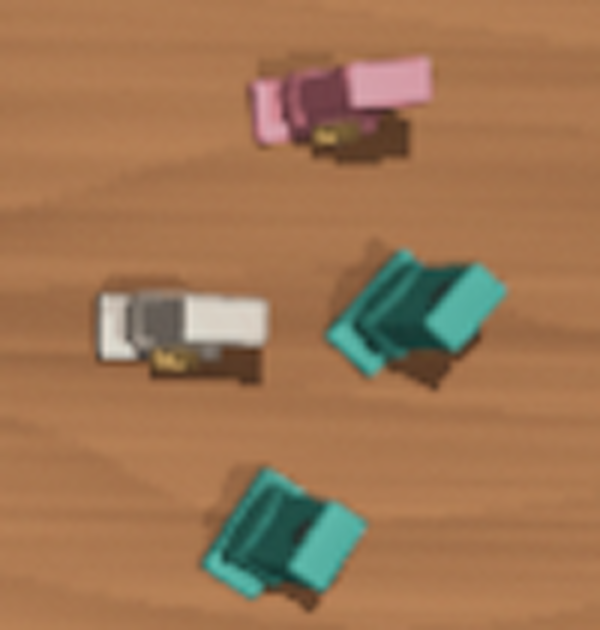

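View pics/s_lk.png

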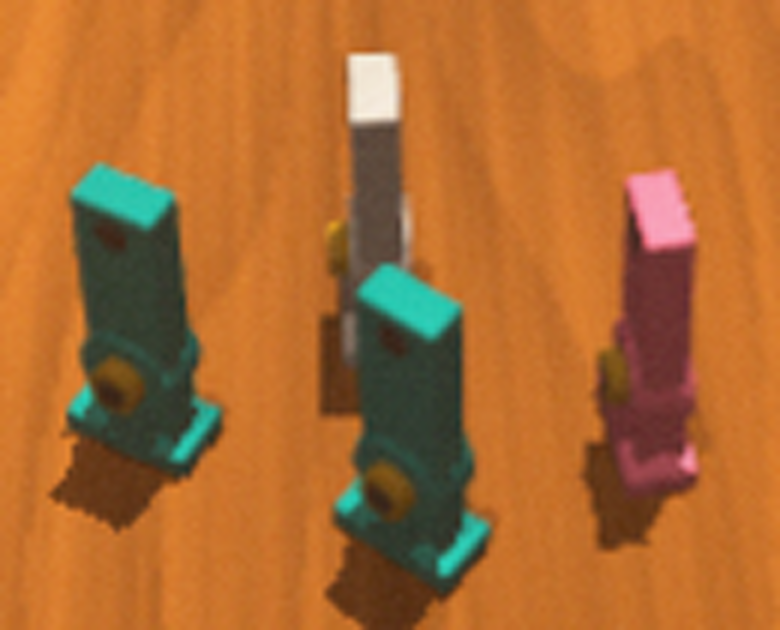

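View pics/s_pl.png

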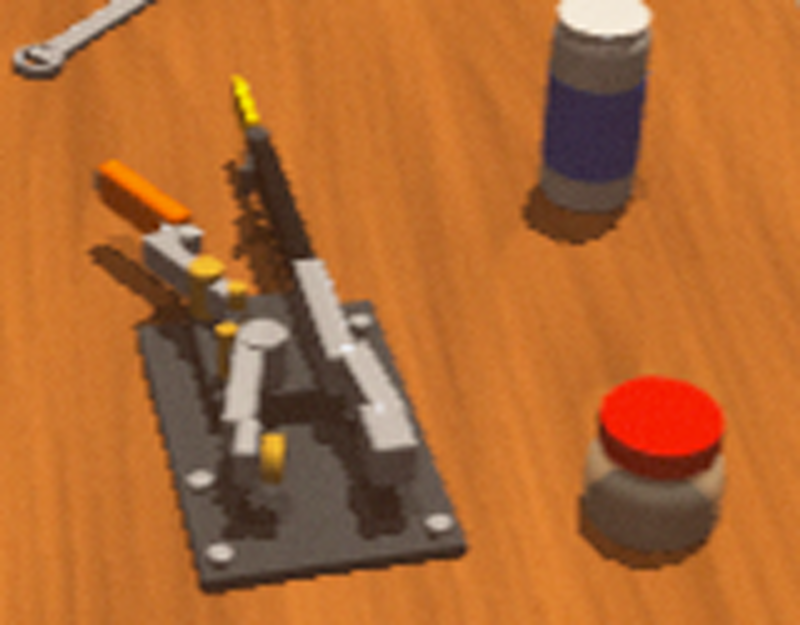

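```bash
python3 - <<'E'
from h import *
np.set_printoptions(precision=4,suppress=True)
t=load("top0");s=load("side0")
C=210+np.array([[331,88],[675,62],[693,285],[349,312]])/4*[1,1]-[0,0]
C=np.array([[331,88],[675,62],[693,285],[349,312]])/4+[210,200]-.375
P=onz(t,C,.008);print("plate",P)
print([np.linalg.norm(P[i]-P[i-1]) for i in range(4)])
def pt(x,y,z,): return onz(t,[[x/4+210-.375,y/4+200-.375]],z)[0]
for n,a in dict(padc=(623,208,.056),jaw_face_l=(590,133,.05),jaw_face_r=(648,127,.05),orange_top_l=(182,328,.056),orange_r=(283,262,.056),tabl=(28,174,.053),tabr=(118,169,.053)).items(): print(n,pt(*a))
# link
def pl(x,y,z): return onz(t,[[x/6+430-.42,y/6+240-.42]],z)[0]
print("linktop",[pl(*a) for a in [(187,296,.11),(268,299,.11),(266,345,.11),(184,342,.11)]])
print("foot",pl(97,293,.01),pl(99,361,.01))
# side link top: crop s_lk 6x
print("side linktop",[onz(s,[[a/6+215-.42,b/6+310-.42]],.11)[0] for a,b in [(348,57),(396,55),(400,121),(351,123)]])
E
```

```text
plate [[ 0.6501  0.0312  0.008 ]
 [ 0.6706 -0.1657  0.008 ]
 [ 0.5429 -0.1784  0.008 ]
 [ 0.5223  0.017   0.008 ]]
[np.float64(0.12857541682776075), np.float64(0.197945955146025), np.float64(0.12832518749058444), np.float64(0.19642640439252576)]
padc [ 0.5823 -0.1338  0.056 ]
jaw_face_l [ 0.6239 -0.1151  0.05  ]
jaw_face_r [ 0.6282 -0.1472  0.05  ]
orange_top_l [0.5097 0.1067 0.056 ]
orange_r [0.5474 0.0525 0.056 ]
tabl [0.5923 0.1951 0.053 ]
tabr [0.5965 0.1455 0.053 ]
linktop [array([ 0.5048, -0.3329,  0.11  ]), array([ 0.5045, -0.3616,  0.11  ]), array([ 0.4883, -0.361 ,  0.11  ]), array([ 0.4886, -0.3319,  0.11  ])]
foot [ 0.5067 -0.3222  0.01  ] [ 0.481  -0.3232  0.01  ]
side linktop [array([ 0.4912, -0.3306,  0.11  ]), array([ 0.5067, -0.3311,  0.11  ]), array([ 0.5066, -0.3597,  0.11  ]), array([ 0.4912, -0.3591,  0.11  ])]
```

```bash
python3 - <<'E'
from h import *
np.set_printoptions(precision=4,suppress=True)
w=load("wrist0")
p=np.array([0.20910435, 0.5350679 , 0.23042121]);q=[-3.32553539e-04,  1.85314743e-01,  9.82678865e-01, -7.64285198e-04]
T=Rq(q); print(T)
Cp=T.T@(w["xyz"]-p);CR=T.T@Rq(w["orientation"]);print(Cp,CR)
np.savez("cam.npz",Cp=Cp,CR=CR)
for yaw,pos in [(95.9,(.6,-.17,.25)),(95.9,(.6,-.25,.25)),(90,(.4975,-.45,.25))]:
  a=np.radians(yaw);x=np.array([np.cos(a),np.sin(a),0]);z=np.array([0,0,-1.]);T2=np.c_[x,np.cross(z,x),z]
  c=dict(w);c["xyz"]=T2@Cp+pos;M=T2@CR;qq=R.from_matrix(M).as_quat();c["orientation"]=[qq[3],*qq[:3]]
  print(yaw,pos,"cam",c["xyz"],"nest,lever,orange,link:",proj(c,[[.61,-.132,.008],[.59,.177,.042],[.525,.08,.056],[.4975,-.346,.0],[.4975,-.346,.11]]))
t=load("top0")
def pl(x,y,z): return onz(t,[[x/6+430-.42,y/6+240-.42]],z)[0]
print([pl(*a) for a in[(335,540,.11),(466,308,.11),(390,80,.11)]])
E
```

```text
[[-0.9313  0.3642 -0.0009]
 [ 0.3642  0.9313 -0.0014]
 [ 0.0004 -0.0016 -1.    ]]
[ 0.0824 -0.0019 -0.1429] [[-0.0012  0.9466  0.3223]
 [ 1.      0.0015 -0.0009]
 [-0.0013  0.3223 -0.9466]]
95.9 (0.6, -0.17, 0.25) cam [ 0.5897 -0.0883  0.3929] nest,lever,orange,link: [[ 331.1903  150.2772]
 [ 356.9068 -333.6247]
 [ 242.1285 -177.7956]
 [ 207.2022  335.2347]
 [ 175.7005  405.5908]]
95.9 (0.6, -0.25, 0.25) cam [ 0.5897 -0.1683  0.3929] nest,lever,orange,link: [[ 341.7313   57.102 ]
 [ 373.2949 -497.1961]
 [ 249.7818 -333.9852]
 [ 208.4185  268.6466]
 [ 174.5159  323.6319]]
90 (0.4975, -0.45, 0.25) cam [ 0.4956 -0.3676  0.3929] nest,lever,orange,link: [[ 470.1271 -237.4457]
 [ 461.4585 -751.7709]
 [ 366.3627 -731.0461]
 [ 316.1464   72.9096]
 [ 316.977    62.7596]]
[array([ 0.4207, -0.3859,  0.11  ]), array([ 0.503, -0.432,  0.11 ]), array([ 0.583 , -0.4047,  0.11  ])]
```

step_arm(
  targets="-48 -33 -8 0 0 0.13; -96 -66 -16 0 0 0.26; -144 -99 -24 0 0 0.39; -192 -132 -32 0 0 0.52; -240 -165 -40 0 0 0.65; -288 -198 -48 0 0 0.78; -336 -231 -56 0 0 0.91; -384 -264 -64 0 0 1.04",
)

```text
time_s: 1.15
eef_pos: [0.4716, 0.1481, 0.2955]
eef_rot: [0.0, 0.651, 0.759, 0.0]
wrist_force: [1.2, 0.1, -1.1]
opening: 0.998
```

step_arm(
  targets="-50 24 -4 0 0 0.02; -100 48 -8 0 0 0.04; -150 71 -12 0 0 0.05; -184 87 -15 0 0 0.05; -184 87 -15 0 0 0.05",
)

```text
time_s: 1.78
eef_pos: [0.5865, -0.0207, 0.3095]
eef_rot: [-0.0, 0.669, 0.743, -0.0]
wrist_force: [1.0, 1.5, -0.3]
opening: 1.003
```

```bash
python3 - <<'E'
from h import *
c=snap("wrist","1"); cv2.imwrite("pics/w1.png",c["image"][:,:,::-1])
from bench import ctrl
o=ctrl.get_obs();print(o["eef_pos"],o["eef_rot"],c["xyz"])
E
```

```text
[ 0.58574567 -0.01906696  0.30949873] [-7.33192856e-04  6.68644785e-01  7.43581567e-01 -2.59668319e-04] [0.57783068 0.05985318 0.45239579]
```

View pics/w1.png

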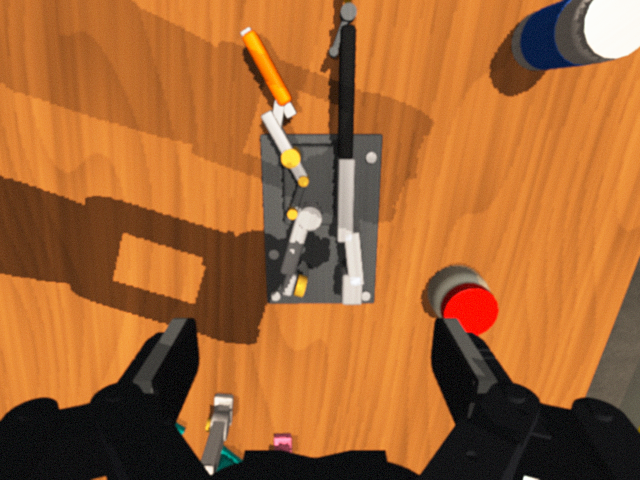

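```bash
python3 - <<'E'
from h import *
c=load("wrist1")
crop(c,230,120,400,320,4,"pics/w1a.png")
crop(c,230,0,370,130,4,"pics/w1b.png")
E
```

```text
(no output)
```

View pics/w1a.png

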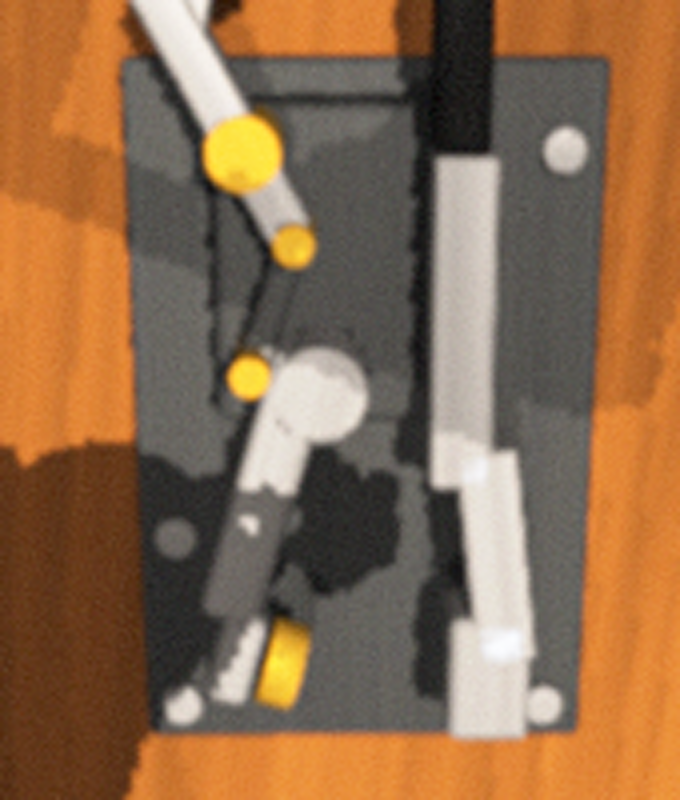

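View pics/w1b.png

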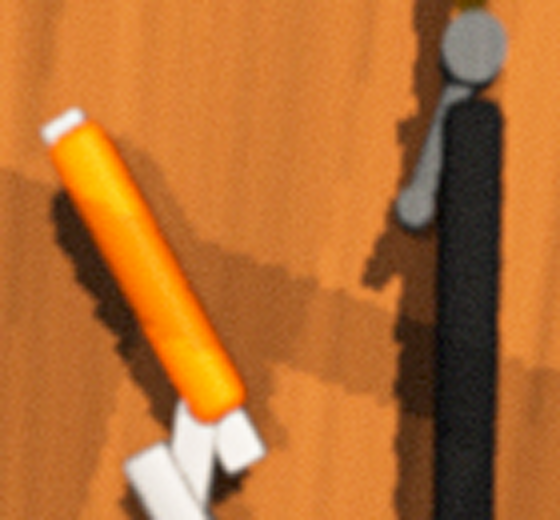

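```bash
python3 - <<'E'
from h import *
np.set_printoptions(precision=4,suppress=True)
c=load("wrist1");t=load("top0")
a=lambda x,y,z:onz(c,[[x/4+230-.375,y/4+120-.375]],z)[0]
b=lambda x,y,z:onz(c,[[x/4+230-.375,y/4-.375]],z)[0]
tt=lambda x,y,z:onz(t,[[x/4+210-.375,y/4+200-.375]],z)[0]
P=np.array([a(123,60,.008),a(608,58,.008),a(577,733,.008),a(153,733,.008)])
print("plate w",P); print([np.linalg.norm(P[i]-P[i-1]) for i in range(4)])
d1=P[3]-P[0];d2=P[2]-P[1];dd=(d1+d2);ang=np.degrees(np.arctan2(dd[1],dd[0]));
e=P[0]-P[1]+P[3]-P[2];print("ang",ang,np.degrees(np.arctan2(e[1],e[0]))+90)
# black sleeve
s1=(a(435,150,.056)+a(490,150,.056))/2; s2=(b(445,105,.056)+b(498,105,.056))/2;
v=s1-s2;print("sleeve ang w",np.degrees(np.arctan2(v[1],v[0])),np.linalg.norm(v))
v=tt(367,150,.056)-tt(157,166,.056);print("sleeve ang top",np.degrees(np.arctan2(v[1],v[0])),np.linalg.norm(v))
print("jaw w", a(452,620,.056),a(450,738,.056),a(525,738,.056)); print("jaw t",tt(590,133,.056),tt(648,127,.056),tt(642,91,.056))
print("pivot w",a(242,152,.06),"t",tt(373,244,.06))
print("orange w",[b(*q,.056) for q in[(48,150),(97,122),(245,395),(192,418)]])
print("orange t",[tt(*q,.056) for q in[(173,318),(272,250),(287,268),(187,335)]])
print("leverpin w",b(473,47,.056),"t",tt(137,167,.056))
E
```

```text
plate w [[ 0.5246  0.0184  0.008 ]
 [ 0.6517  0.0321  0.008 ]
 [ 0.6731 -0.1651  0.008 ]
 [ 0.5457 -0.1783  0.008 ]]
[np.float64(0.19785128245672168), np.float64(0.12782288792579816), np.float64(0.19840439634018292), np.float64(0.12805813254204632)]
ang -83.8351925212069 -83.96038149337483
sleeve ang w -83.77047092592363 0.11368614910338733
sleeve ang top -84.054854724483 0.11609642323577378
jaw w [ 0.6251 -0.1113  0.056 ] [ 0.6289 -0.1458  0.056 ] [ 0.6491 -0.1437  0.056 ]
jaw t [ 0.6233 -0.1147  0.056 ] [ 0.6275 -0.1467  0.056 ] [ 0.6475 -0.143   0.056 ]
pivot w [0.5602 0.0049 0.06  ] t [0.5585 0.0033 0.06  ]
orange w [array([0.5086, 0.1049, 0.056 ]), array([0.519 , 0.1116, 0.056 ]), array([0.5561, 0.0581, 0.056 ]), array([0.5444, 0.0519, 0.056 ])]
orange t [array([0.5151, 0.1118, 0.056 ]), array([0.5539, 0.0588, 0.056 ]), array([0.5442, 0.0502, 0.056 ]), array([0.506 , 0.1038, 0.056 ])]
leverpin w [0.5989 0.1346 0.056 ] t [0.5976 0.1347 0.056 ]
```

step_arm(
  targets="-54 -19 8 0 0 0.02; -108 -38 16 0 0 0.04; -162 -57 24 0 0 0.06; -216 -76 34 0 0 0.08; -270 -95 44 0 0 0.1; -324 -113 54 0 0 0.106; -369 -128 60 0 0 0.106; -369 -128 60 0 0 0.106",
)

```text
time_s: 2.82
eef_pos: [0.4969, -0.4002, 0.2491]
eef_rot: [-0.001, 0.707, 0.707, -0.0]
wrist_force: [-0.2, 0.4, -0.9]
opening: 1.002
```

```bash
python3 - <<'E'
from h import *
c=snap("wrist","2"); cv2.imwrite("pics/w2.png",c["image"][:,:,::-1])
from bench import ctrl
o=ctrl.get_obs();print(o["eef_pos"],o["eef_rot"],c["xyz"])
E
```

```text
[ 0.49777204 -0.39849849  0.24953567] [-8.73643846e-04  7.06848634e-01  7.07364232e-01  2.96825771e-04] [ 0.49706369 -0.3193966   0.39199589]
```

View pics/w2.png

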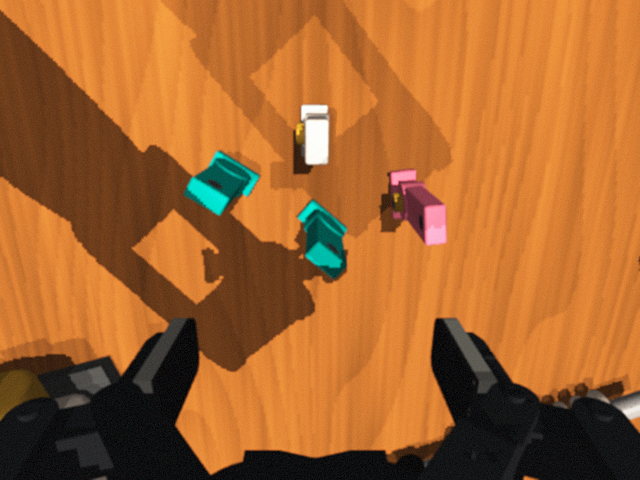

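```bash
python3 - <<'E'
from h import *
np.set_printoptions(precision=4,suppress=True)
c=load("wrist2")
crop(c,280,90,350,180,7,"pics/w2a.png")
im=c["image"][90:180,280:350].astype(int)
m=((im.min(2)>185)&(im.max(2)-im.min(2)<45)).astype(np.uint8)
k=cv2.findContours(m,cv2.RETR_EXTERNAL,cv2.CHAIN_APPROX_NONE)[0]
for q in sorted(k,key=cv2.contourArea)[-2:]:
    r=cv2.minAreaRect(q);bx=cv2.boxPoints(r)+[280,90];print(cv2.contourArea(q),r,bx); P=onz(c,bx,.11);print(P,P.mean(0))
E
```

```text
188.0 ((34.5, 22.0), (14.0, 25.0), 90.0) [[302. 105.]
 [327. 105.]
 [327. 119.]
 [302. 119.]]
[[ 0.4886 -0.3228  0.11  ]
 [ 0.5049 -0.3228  0.11  ]
 [ 0.505  -0.3316  0.11  ]
 [ 0.4885 -0.3316  0.11  ]] [ 0.4967 -0.3272  0.11  ]
887.5 ((36.5, 51.5), (43.0, 21.0), 90.0) [[306. 120.]
 [327. 120.]
 [327. 163.]
 [306. 163.]]
[[ 0.4911 -0.3323  0.11  ]
 [ 0.505  -0.3323  0.11  ]
 [ 0.5052 -0.3606  0.11  ]
 [ 0.4909 -0.3606  0.11  ]] [ 0.4981 -0.3464  0.11  ]
```

View pics/w2a.png

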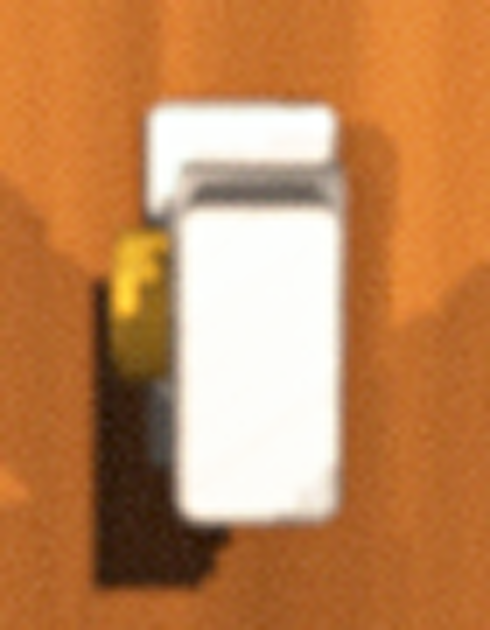

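step_arm(
  targets="26 0 30 0 0 0; 52 0 70 0 0 0; 52 0 110 0 0 0; 52 0 145 0 0 0; 52 0 170 0 0 0; 52 0 183 0 0 0; 52 0 183 0 0 0",
  grip=65,
)

```text
time_s: 3.75
eef_pos: [0.4983, -0.3453, 0.067]
eef_rot: [-0.001, 0.706, 0.708, 0.0]
wrist_force: [0.4, -0.4, 0.3]
opening: 0.646
```

step_arm(
  targets="0 0 0 0 0 0; 0 0 0 0 0 0; 0 0 0 0 0 0; 0 0 0 0 0 0; 0 0 0 0 0 0; 0 0 0 0 0 0",
  grip=0,
)

```text
time_s: 4.5
eef_pos: [0.4987, -0.3476, 0.0687]
eef_rot: [0.001, 0.706, 0.708, -0.0]
wrist_force: [-0.7, 0.3, 6.9]
opening: 0.181
```

step_arm(
  targets="0 0 -8 0 0 0; 0 0 -25 0 0 0; 0 0 -50 0 0 0; 0 0 -80 0 0 0; 0 0 -90 0 0 0; 0 0 -90 0 0 0",
)

```text
time_s: 5.25
eef_pos: [0.4984, -0.3472, 0.1581]
eef_rot: [0.001, 0.706, 0.708, -0.0]
wrist_force: [0.4, -0.3, -2.1]
opening: 0.18
```

```bash
python3 - <<'E'
from h import *
from bench import ctrl
s=snap("side","3");w=snap("wrist","3"); crop(s,190,220,360,420,4,"pics/s3.png"); cv2.imwrite("pics/w3.png",w["image"][:,:,::-1])
o=ctrl.get_obs();print(o["eef_pos"],o["eef_rot"],o["wrist_force"],o["opening"])
E
```

```text
[ 0.49757637 -0.3463243   0.15615475] [-9.37863142e-04  7.06435259e-01  7.07777045e-01  1.05688803e-05] [ 0.49268348  0.2716638  -3.16397391] 0.1807648937521818
```

View pics/s3.png

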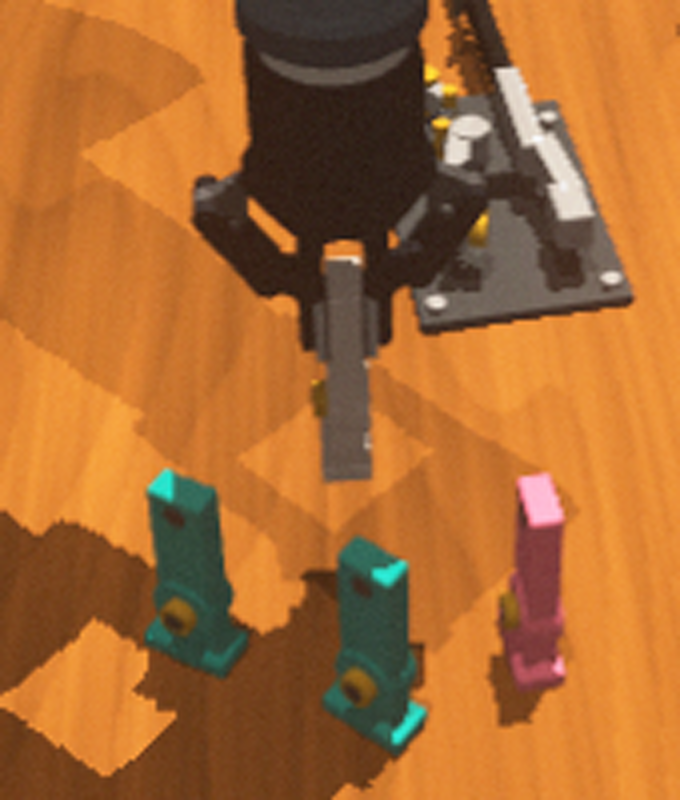

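View pics/w3.png

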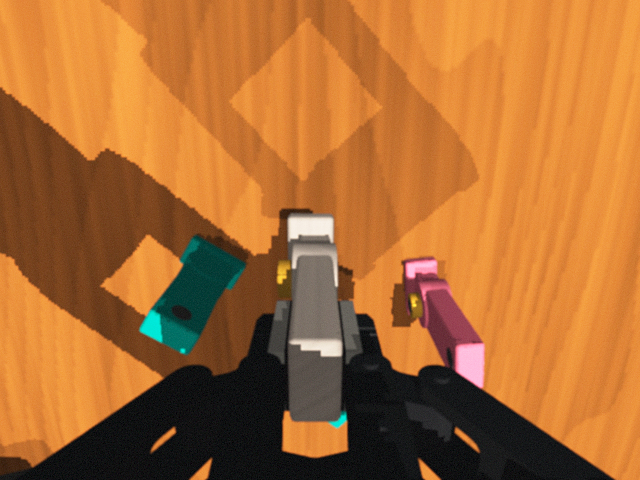

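step_arm(
  targets="50 26 0 0 0 -0.03; 100 53 0 0 0 -0.06; 150 79 0 0 0 -0.09; 195 103 0 0 0 -0.105; 215 114 0 0 0 -0.105; 215 114 0 0 0 -0.105; 215 114 0 0 0 -0.105",
)

```text
time_s: 6.22
eef_pos: [0.611, -0.1325, 0.1565]
eef_rot: [-0.001, 0.669, 0.744, -0.001]
wrist_force: [0.0, -0.2, -2.1]
opening: 0.179
```

```bash
python3 - <<'E'
from h import *
from bench import ctrl
np.set_printoptions(precision=4,suppress=True)
for i in range(3):
  o=ctrl.get_obs();print(o["eef_pos"],o["eef_rot"],o["wrist_force"],o["opening"])
  n=["side","wrist","top"][i]; c=snap(n,"4")
  print(n,proj(c,[[.6117,-.1312,.008],[.6117,-.1312,.09]]))
  if n=="side": crop(c,240,180,390,320,5,"pics/s4.png")
  else: cv2.imwrite(f"pics/{n}4.png",c["image"][:,:,::-1])
E
```

```text
[ 0.611  -0.1325  0.1565] [-0.0005  0.6685  0.7437 -0.0005] [ 0.0469 -0.1595 -2.1179] 0.17937809933613305
side [[320.8137 285.9184]
 [321.6992 259.6063]]
[ 0.611  -0.1329  0.1567] [-0.0004  0.6688  0.7434 -0.0004] [-0.4433 -0.3329 -2.4277] 0.1788772555970196
wrist [[316.3041 212.7433]
 [316.8388 252.3221]]
[ 0.6111 -0.133   0.1569] [-0.0002  0.669   0.7433 -0.0003] [ 0.1809 -0.6625 -1.9751] 0.17901509999242787
top [[362.8341 240.2517]
 [365.7211 236.8414]]
```

View pics/s4.png

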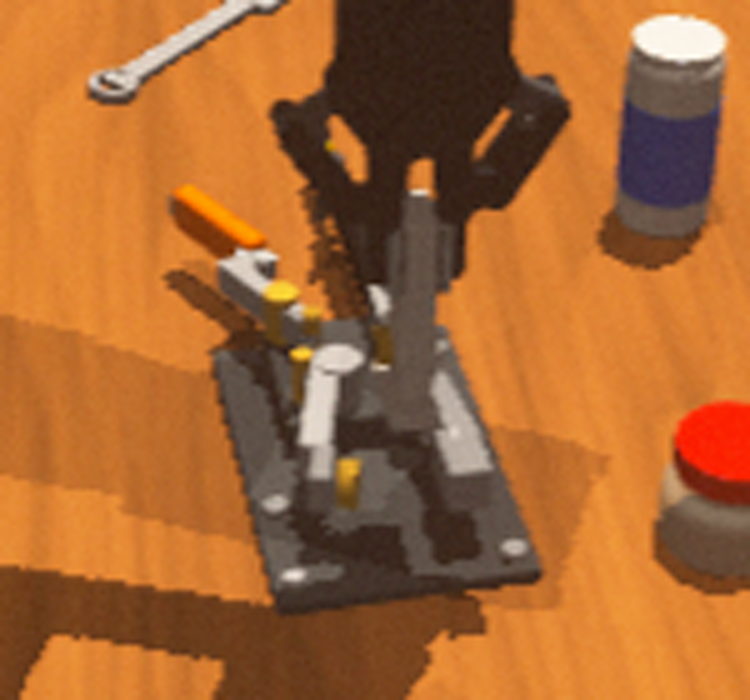

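View pics/wrist4.png

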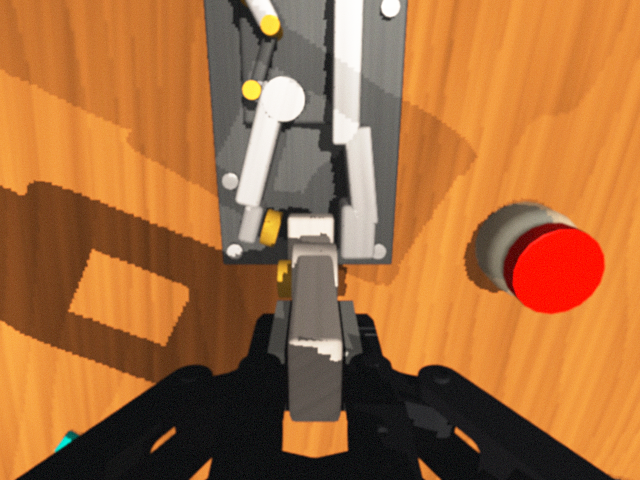

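```bash
python3 - <<'E'
from h import *
np.set_printoptions(precision=4,suppress=True)
c=load("wrist4"); crop(c,215,170,415,290,4,"pics/w4.png")
X=np.array([.1063,-.9943]);Y=np.array([.9943,.1063])
for n,u,v,z in [("anvil",342,207,.056),("anvil",343,257,.056),("pad",280,215,.054),("pad",278,240,.054),("plateFL",224,263,.008),("plateFR",392,262,.008),("footL",289,214,.10),("footR",333,214,.10),("stemL",288,417,.202),("stemR",343,417,.202)]:
    P=onz(c,[[u,v]],z)[0]; print(n,P,P[:2]@X,P[:2]@Y)
E
```

```text
anvil [ 0.6254 -0.113   0.056 ] 0.1788155680242446 0.6097969810225435
anvil [ 0.6301 -0.1454  0.056 ] 0.21156402860407392 0.6110621972055296
pad [ 0.588  -0.1225  0.054 ] 0.18435457564475 0.5716218511363215
pad [ 0.588 -0.139  0.054] 0.20073310591155746 0.5698800377061644
plateFL [ 0.5456 -0.1782  0.008 ] 0.23513760257428842 0.5235162669331468
plateFR [ 0.6734 -0.1639  0.008 ] 0.23456460683468605 0.6521545206310805
footL [ 0.5951 -0.1084  0.1   ] 0.17106280014666553 0.5802257336571056
footR [ 0.6172 -0.1061  0.1   ] 0.17110875762732547 0.6023576723672535
stemL [ 0.6037 -0.1418  0.202 ] 0.20513587011755308 0.5851979581330697
stemR [ 0.6199 -0.1401  0.202 ] 0.20516718937602674 0.6014693430752092
```

View pics/w4.png

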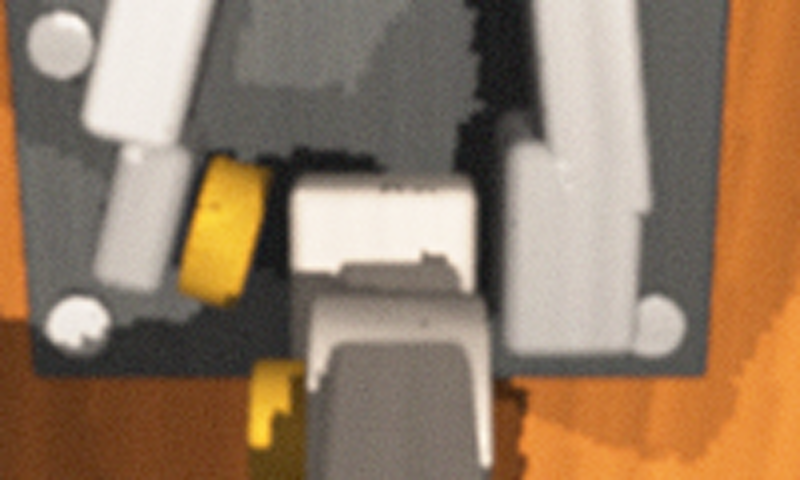

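step_arm(
  targets="-2 2 0 0 0 0; -2 2 15 0 0 0; -2 2 35 0 0 0; -2 2 52 0 0 0; -2 2 66 0 0 0; -2 2 74 0 0 0; -2 2 77 0 0 0; -2 2 78 0 0 0",
)

```text
time_s: 7.38
eef_pos: [0.6143, -0.1335, 0.0796]
eef_rot: [0.0, 0.668, 0.744, 0.0]
wrist_force: [-0.2, 0.2, -1.4]
opening: 0.182
```

step_arm(
  targets="0 0 1 0 0 0; 0 0 1 0 0 0; 0 0 2 0 0 0; 0 0 2 0 0 0",
)

```text
time_s: 7.88
eef_pos: [0.6139, -0.1334, 0.0773]
eef_rot: [0.0, 0.668, 0.744, -0.0]
wrist_force: [0.2, 0.1, -3.1]
opening: 0.18
```

step_arm(
  targets="0 0 1 0 0 0; 0 0 1 0 0 0; 0 0 2 0 0 0; 0 0 2 0 0 0",
)

```text
time_s: 8.38
eef_pos: [0.6142, -0.1335, 0.0767]
eef_rot: [0.0, 0.668, 0.744, 0.0]
wrist_force: [-3.7, 1.5, 8.4]
opening: 0.175
```

```bash
python3 - <<'E'
from h import *
from bench import ctrl
for i in range(1):
  c=snap("wrist","5"); crop(c,215,150,415,290,4,"pics/w5.png")
  c=snap("side","5"); crop(c,270,210,370,320,6,"pics/s5.png")
  o=ctrl.get_obs();print(o["eef_pos"],o["wrist_force"],o["opening"])
E
```

```text
[ 0.61420863 -0.1334819   0.07667856] [-4.21771161  1.15438289  7.80051425] 0.1807819936487814
```

View pics/w5.png

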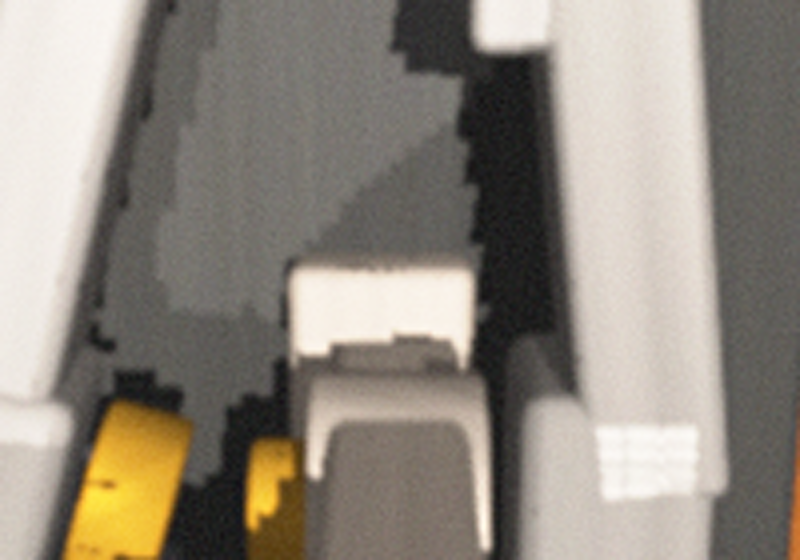

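View pics/s5.png

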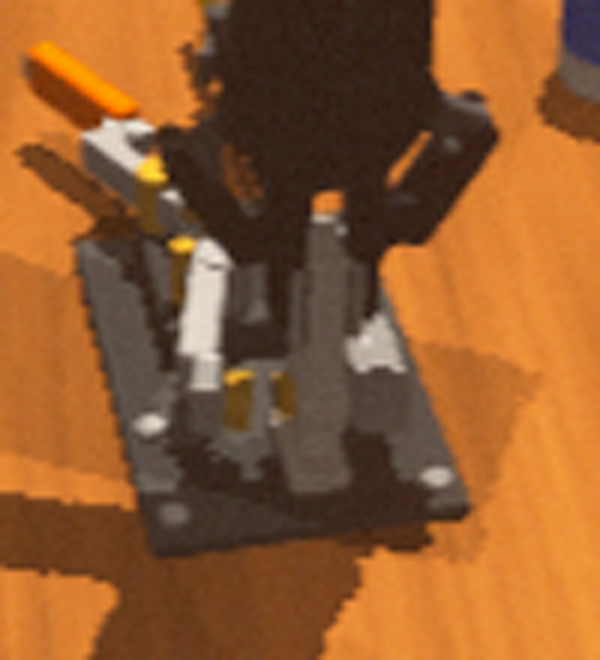

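step_arm(
  targets="0 0 0 0 0 0; 0 0 0 0 0 0; 0 0 0 0 0 0; 0 0 0 0 0 0; 0 0 0 0 0 0",
  grip=45,
)

```text
time_s: 9.1
eef_pos: [0.6139, -0.1334, 0.0752]
eef_rot: [-0.0, 0.668, 0.744, -0.0]
wrist_force: [-0.4, 0.0, 0.3]
opening: 0.448
```

step_arm(
  targets="0 0 -15 0 0 0; 0 0 -40 0 0 0; 0 0 -75 0 0 0; 0 0 -110 0 0 0; 30 0 -140 0 0 0; 70 0 -160 0 0 0; 100 0 -160 0 0 0; 100 0 -160 0 0 0",
)

```text
time_s: 10.1
eef_pos: [0.6033, -0.032, 0.237]
eef_rot: [0.001, 0.667, 0.745, 0.001]
wrist_force: [0.0, -1.3, 0.2]
opening: 0.448
```

```bash
python3 - <<'E'
from h import *
from bench import ctrl
c=snap("wrist","6"); cv2.imwrite("pics/w6.png",c["image"][:,:,::-1])
c=snap("side","6"); crop(c,250,180,370,320,5,"pics/s6.png")
o=ctrl.get_obs();print(o["eef_pos"],o["eef_rot"],o["wrist_force"],o["opening"],o["time_s"])
E
```

```text
[ 0.60340121 -0.03412351  0.23607006] [5.49373680e-04 6.68019835e-01 7.44143263e-01 4.34130577e-05] [-0.9708157  -0.45429934 -0.11677603] 0.4472983519482266 10.2
```

View pics/w6.png

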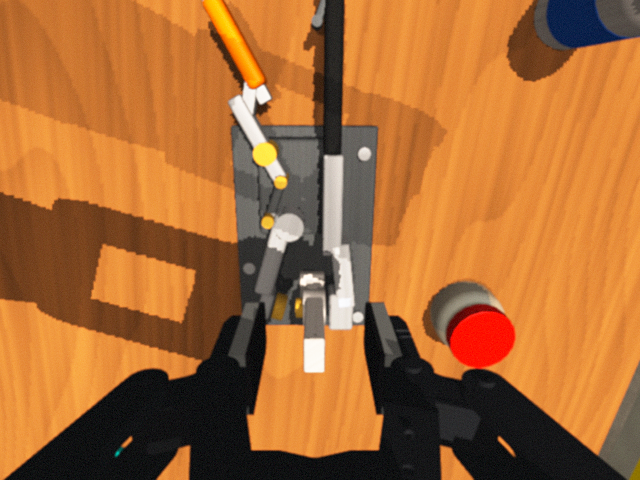

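View pics/s6.png

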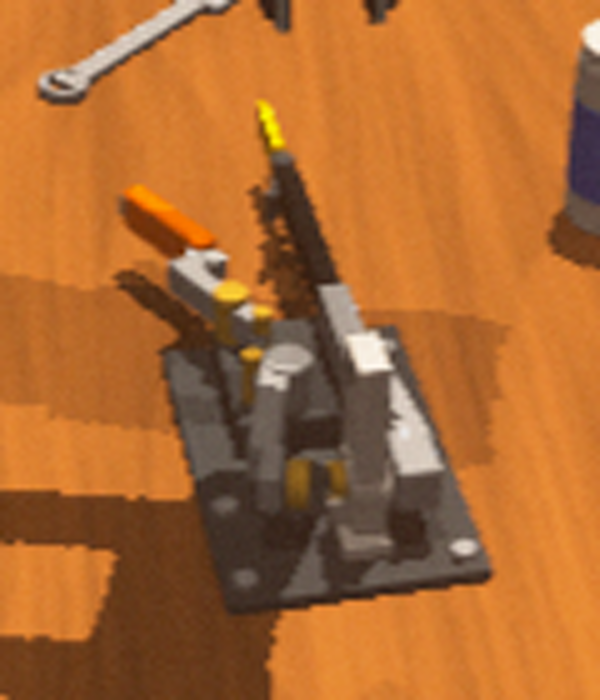

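step_arm(
  targets="20 -16 10 0 0 -0.1; 40 -32 30 0 0 -0.2; 60 -48 50 0 0 -0.3; 80 -65 75 0 0 -0.4; 100 -80 100 0 0 -0.505; 107 -87 130 0 0 -0.505; 107 -87 136 0 0 -0.505; 107 -87 136 0 0 -0.505",
  grip=0,
)

```text
time_s: 11.2
eef_pos: [0.5061, 0.0622, 0.0997]
eef_rot: [0.0, 0.462, 0.887, -0.0]
wrist_force: [-0.6, -0.2, 0.2]
opening: -0.002
```

```bash
python3 - <<'E'
from h import *
from bench import ctrl
c=snap("wrist","7"); cv2.imwrite("pics/w7.png",c["image"][:,:,::-1])
o=ctrl.get_obs();print(o["eef_pos"],o["eef_rot"],o["wrist_force"],o["opening"],o["time_s"])
E
```

```text
[0.5067208  0.0621578  0.10034569] [8.37974737e-04 4.61769107e-01 8.86999737e-01 2.38558525e-04] [ 0.54353872 -0.33290212  0.68562975] 0.0011213146586258429 11.25
```

View pics/w7.png

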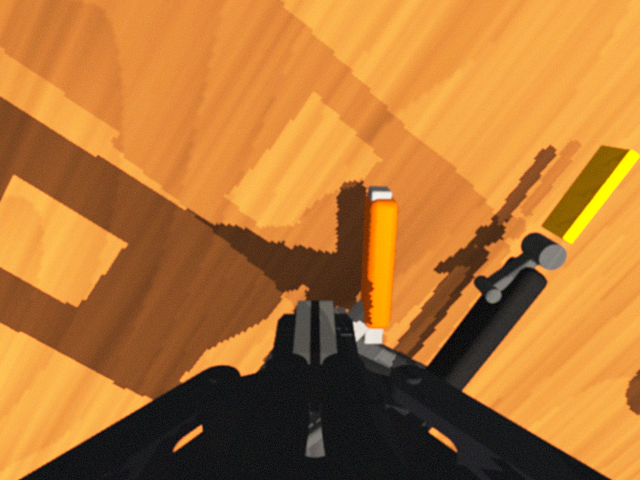

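step_arm(
  targets="0 0 25 0 0 0; 0 0 50 0 0 0; 0 0 65 0 0 0; 0 0 71 0 0 0; 0 3 71 0 0 0; 0 6 71 0 0 0; 0 8 71 0 0 0; 0 8 71 0 0 0",
)

```text
time_s: 12.25
eef_pos: [0.5123, 0.0678, 0.0287]
eef_rot: [0.0, 0.461, 0.887, 0.0]
wrist_force: [0.9, -0.4, 0.2]
opening: -0.002
```

Now feel for contact.

step_arm(
  targets="0 1 0 0 0 0; 0 2 0 0 0 0; 0 3 0 0 0 0; 0 3 0 0 0 0",
)

```text
time_s: 12.75
eef_pos: [0.5144, 0.0695, 0.0283]
eef_rot: [0.0, 0.461, 0.887, 0.0]
wrist_force: [-0.9, 0.1, -0.3]
opening: -0.003
```

step_arm(
  targets="0 1 0 0 0 0; 0 2 0 0 0 0; 0 3 0 0 0 0; 0 3 0 0 0 0",
)

```text
time_s: 13.25
eef_pos: [0.5166, 0.0708, 0.0282]
eef_rot: [-0.0, 0.461, 0.887, -0.0]
wrist_force: [-3.3, -4.0, 1.5]
opening: 0.001
```

step_arm(
  targets="-0.1 2 0 0 0 0.025; -0.2 4 0 0 0 0.05; -0.4 6 0 0 0 0.075; -0.7 8 0 0 0 0.1",
)

```text
time_s: 13.75
eef_pos: [0.5229, 0.0747, 0.0282]
eef_rot: [-0.001, 0.505, 0.863, -0.001]
wrist_force: [-5.6, -4.9, 4.9]
opening: 0.002
```

step_arm(
  targets="-0.1 2 0 0 0 0.025; -0.2 4 0 0 0 0.05; -0.4 6 0 0 0 0.075; -0.7 8 0 0 0 0.1; -1 10 0 0 0 0.125",
)

```text
time_s: 14.38
eef_pos: [0.5308, 0.0788, 0.0281]
eef_rot: [-0.002, 0.558, 0.83, -0.002]
wrist_force: [-10.2, -5.5, 8.9]
opening: 0.0
```

step_arm(
  targets="-0.1 2 -0.5 0 0 0.025; -0.2 4 -1 0 0 0.05; -0.4 6 -1.5 0 0 0.075",
)

```text
time_s: 14.75
eef_pos: [0.5354, 0.0806, 0.0283]
eef_rot: [-0.003, 0.589, 0.808, -0.002]
wrist_force: [-8.2, -5.5, -0.8]
opening: 0.002
```

step_arm(
  targets="-0.1 2 0 0 0 0.025; -0.2 4 -0.3 0 0 0.05; -0.4 6 -0.5 0 0 0.075; -0.7 8 -0.8 0 0 0.1",
)

```text
time_s: 15.25
eef_pos: [0.5429, 0.0828, 0.0284]
eef_rot: [-0.003, 0.629, 0.778, -0.002]
wrist_force: [-6.4, -3.9, -4.8]
opening: 0.001
```

step_arm(
  targets="-0.1 2 0.2 0 0 0.025; -0.2 4 0.4 0 0 0.05; -0.4 6 0.6 0 0 0.075",
)

```text
time_s: 15.62
eef_pos: [0.5498, 0.0838, 0.0283]
eef_rot: [-0.002, 0.657, 0.754, -0.002]
wrist_force: [-4.3, -2.3, -2.4]
opening: 0.002
```

```bash
python3 - <<'E'
from h import *
from bench import ctrl
c=snap("wrist","8"); cv2.imwrite("pics/w8.png",c["image"][:,:,::-1])
c=snap("top","8"); crop(c,210,200,400,300,4,"pics/t8.png")
o=ctrl.get_obs();print(o["eef_pos"],o["eef_rot"],o["wrist_force"],o["opening"],o["time_s"])
E
```

```text
[0.55107268 0.08397795 0.02886094] [-0.0012706   0.65723392  0.75368516 -0.00080064] [-3.39997946 -0.19107202 -2.38574237] 0.0031064671572337632 15.725
```

View pics/w8.png

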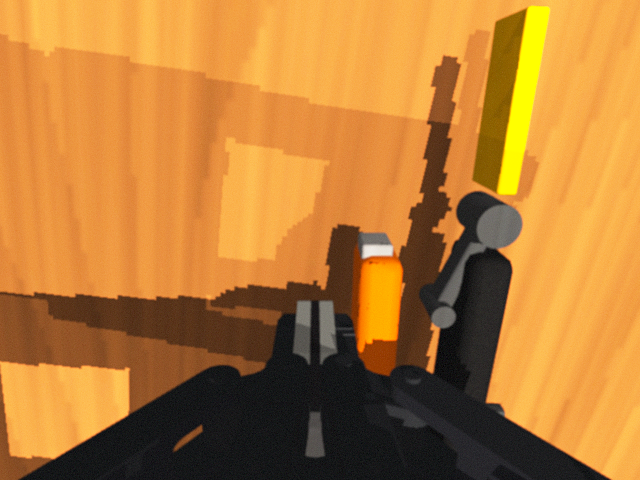

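View pics/t8.png

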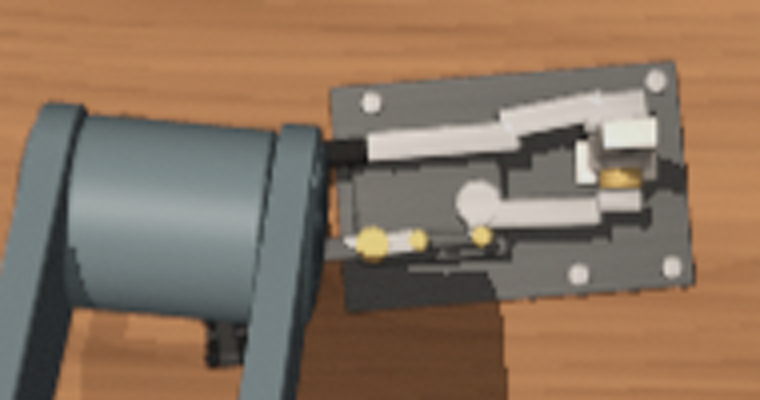

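step_arm(
  targets="0 1 0 0 0 0.012; -0.1 2 0 0 0 0.025; -0.1 2 0 0 0 0.025",
)

```text
time_s: 16.1
eef_pos: [0.5549, 0.0841, 0.0303]
eef_rot: [0.0, 0.666, 0.746, 0.0]
wrist_force: [-1.6, 0.2, -0.6]
opening: -0.003
```

step_arm(
  targets="0 1 0 0 0 0.012; -0.1 2 0 0 0 0.02; -0.1 2 0 0 0 0.02",
)

```text
time_s: 16.48
eef_pos: [0.5551, 0.0844, 0.0301]
eef_rot: [-0.001, 0.674, 0.739, -0.001]
wrist_force: [-8.3, -0.1, 6.1]
opening: -0.004
```

```bash
python3 - <<'E'
from h import *
from bench import ctrl
c=snap("wrist","9"); crop(c,200,150,560,450,2,"pics/w9.png")
c=snap("top","9"); crop(c,280,200,400,290,6,"pics/t9.png")
o=ctrl.get_obs();print(o["eef_pos"],o["eef_rot"],o["wrist_force"],o["opening"],o["time_s"])
E
```

```text
[0.55513145 0.08439829 0.03010172] [-0.0011666   0.67388738  0.73883269 -0.00083888] [-7.64406996  0.67381163  4.90546397] 0.0038158544289934432 16.575
```

View pics/w9.png

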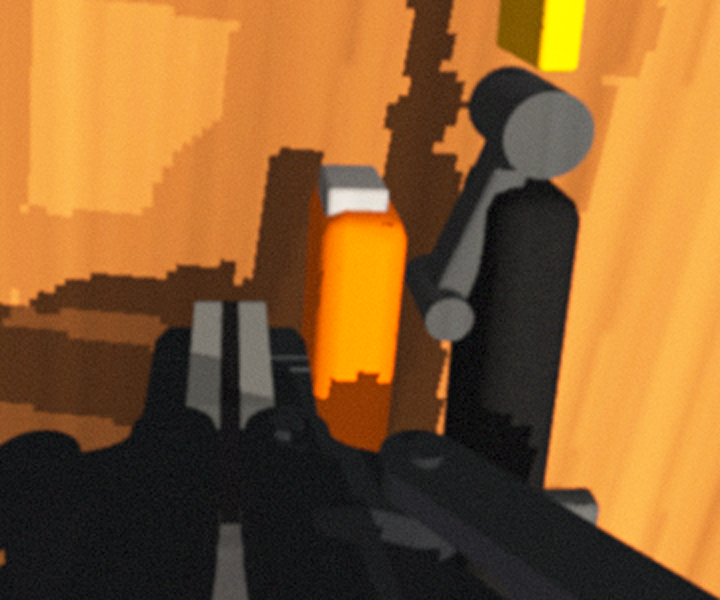

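View pics/t9.png

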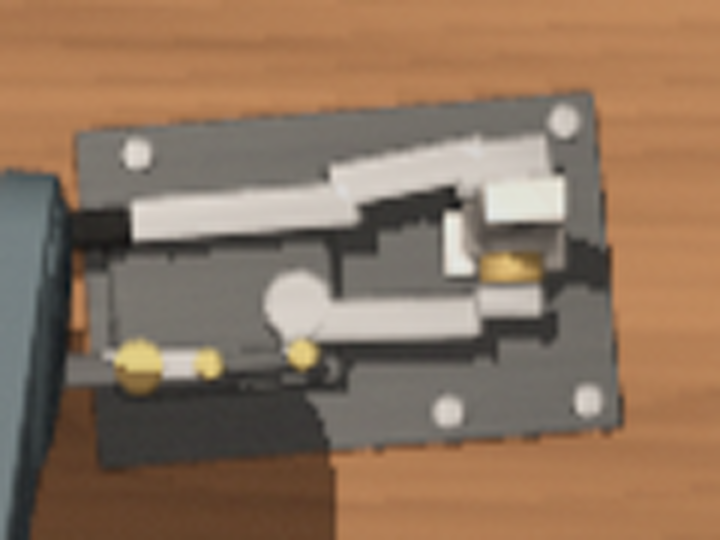

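step_arm(
  targets="0 -2 0 0 0 0; 0 -5 0 0 0 0; 0 -10 0 0 0 0; 0 -16 0 0 0 0; 0 -22 0 0 0 0; 0 -22 -40 0 0 0; 0 -22 -90 0 0 0; 0 -22 -90 0 0 0",
)

```text
time_s: 17.58
eef_pos: [0.5377, 0.0818, 0.1245]
eef_rot: [0.004, 0.674, 0.739, 0.003]
wrist_force: [-0.2, -0.3, -0.5]
opening: 0.003
```

```bash
python3 - <<'E'
from h import *
from bench import ctrl
c=snap("wrist","10"); cv2.imwrite("pics/w10.png",c["image"][:,:,::-1])
c=snap("side","10"); crop(c,250,180,370,320,5,"pics/s10.png")
o=ctrl.get_obs();print(o["eef_pos"],o["eef_rot"],o["wrist_force"],o["opening"],o["time_s"])
E
```

```text
[0.53457085 0.08199616 0.12037994] [4.96256505e-04 6.73839662e-01 7.38877338e-01 3.77692167e-04] [-0.24992015 -0.30311866 -0.85894056] -0.003096153692079558 17.675
```

View pics/w10.png

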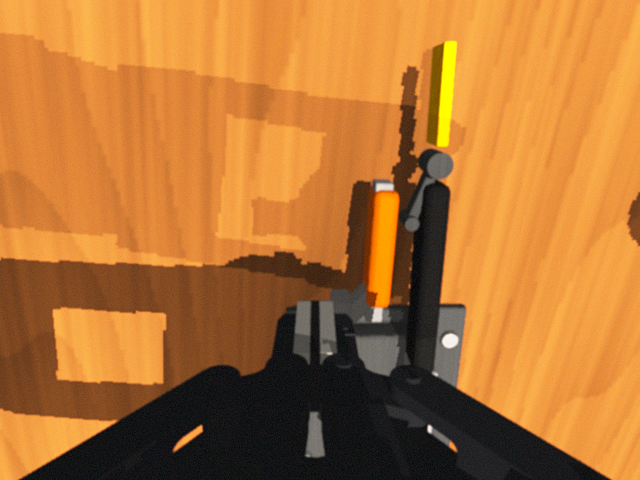

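View pics/s10.png

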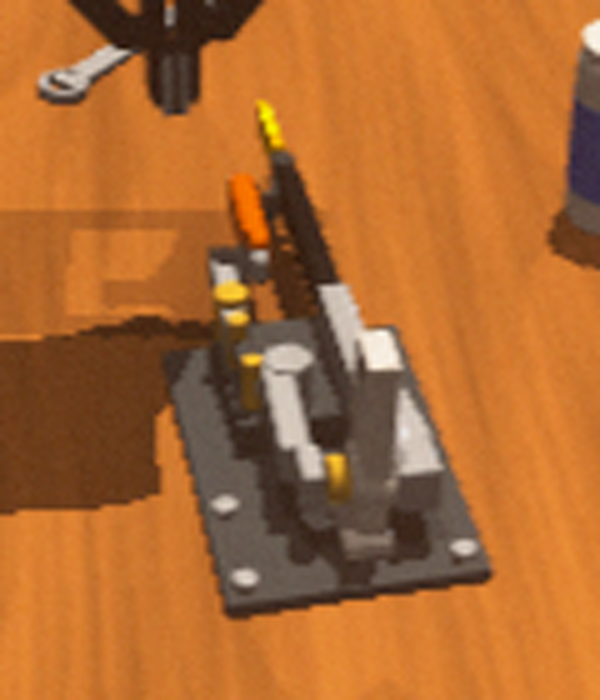

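```bash
python3 - <<'E'
from h import *
np.set_printoptions(precision=4,suppress=True)
c=load("wrist10"); crop(c,350,30,470,320,2.6,"pics/w10a.png")
crop(c,410,30,475,180,5,"pics/w10b.png")
E
```

```text
(no output)
```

View pics/w10a.png

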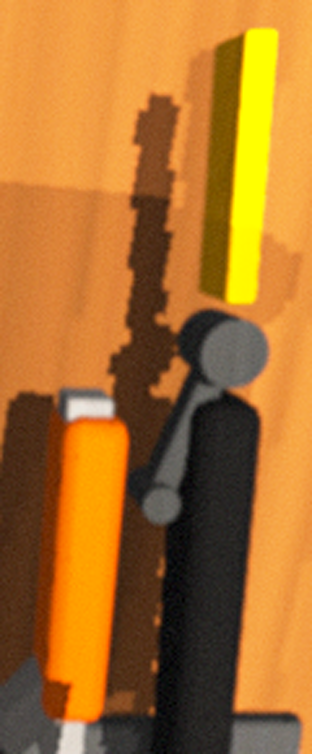

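View pics/w10b.png

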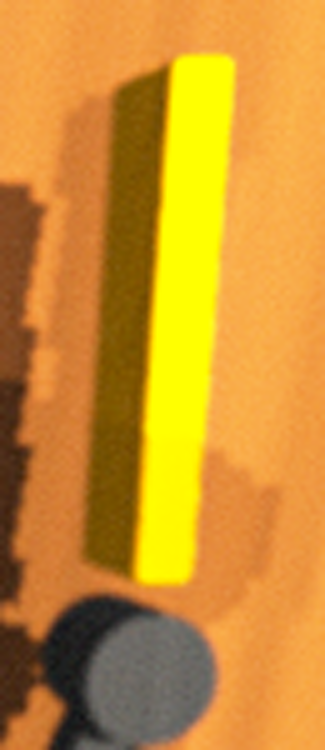

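```bash
python3 - <<'E'
from h import *
np.set_printoptions(precision=4,suppress=True)
c=load("wrist10")
f=lambda x,y,z:onz(c,[[x/5+410-.4,y/5+30-.4]],z)[0][:2]
g=lambda x,y,z:onz(c,[[x/2.6+350-.3,y/2.6+30-.3]],z)[0][:2]
A=f(172,60,.053);B=f(135,580,.053);pin=f(150,675,.056);A2=f(234,60,.053);B2=f(190,582,.053)
v=(B-A);L=np.linalg.norm(v);u=v/L;n=np.array([-u[1],u[0]])
print("tab",A,B,L,"ang",np.degrees(np.arctan2(u[1],u[0])),"thick",(A2-A)@n,(B2-B)@n,"pin",pin)
print("bottom of face", f(112,95,.031),f(85,555,.031))
o=A+u*18; print("origin",o,"pin along",(pin-o)@u,(pin-o)@n,"n",n,"u",u)
p=[g(64,420,.056),g(42,712,.056),g(128,425,.056),g(108,715,.056),g(259,420,.056),g(237,715,.056)]
print(p); 
for i in (0,2,4):
  d=p[i+1]-p[i];print(np.degrees(np.arctan2(d[1],d[0])),np.linalg.norm(d))
Y=np.array([.9943,.1063]);print([q@Y for q in p])
E
```

```text
tab [0.5899 0.1943] [0.5953 0.1455] 0.04902321489756066 ang -83.74520306067413 thick 0.005979588498705488 0.005722041779189199 pin [0.5977 0.1364]
bottom of face [0.5905 0.1935] [0.596 0.146]
origin [  2.551  -17.6986] pin along -17.94165368760101 0.0013752081875135769 n [0.994 0.109] u [ 0.109 -0.994]
[array([0.566 , 0.1195]), array([0.5702, 0.0539]), array([0.579 , 0.1197]), array([0.5849, 0.0544]), array([0.6054, 0.1231]), array([0.6136, 0.0568])]
-86.34685463677371 0.06577630101824868
-84.86811272460606 0.06554891102009197
-82.91352293795588 0.06680834008946944
[np.float64(0.5754721839128074), np.float64(0.5726614992071932), np.float64(0.5884687929747794), np.float64(0.5873587136929318), np.float64(0.6150414104458477), np.float64(0.6161889162966546)]
```

step_arm(
  targets="44 15 0 0 0 -0.017; 88 38 0 0 0 -0.017; 88 44 20 0 0 -0.017; 88 44 50 0 0 -0.017; 88 44 75 0 0 -0.017; 88 44 89 0 0 -0.017; 88 44 89 0 0 -0.017; 88 44 89 0 0 -0.017",
)

```text
time_s: 18.68
eef_pos: [0.5708, 0.1737, 0.0316]
eef_rot: [0.0, 0.668, 0.745, 0.0]
wrist_force: [0.4, -0.2, -0.3]
opening: -0.003
```

step_arm(
  targets="0 2 0 0 0 0; 0 4 0 0 0 0; 0 6 0 0 0 0; 0 7 0 0 0 0; 0 7 0 0 0 0",
)

```text
time_s: 19.3
eef_pos: [0.5773, 0.1745, 0.031]
eef_rot: [0.0, 0.668, 0.745, 0.0]
wrist_force: [0.1, 0.7, -0.0]
opening: 0.002
```

step_arm(
  targets="0 1 0 0 0 0; 0 2 0 0 0 0; 0 3 0 0 0 0; 0 3 0 0 0 0",
)

```text
time_s: 19.8
eef_pos: [0.5799, 0.1748, 0.0309]
eef_rot: [-0.0, 0.668, 0.745, -0.0]
wrist_force: [-2.7, -1.3, 1.6]
opening: -0.005
```

step_arm(
  targets="0 1 0 0 0 0; 0 2 0 0 0 0; 0 2 0 0 0 0",
)

```text
time_s: 20.18
eef_pos: [0.5821, 0.1751, 0.0308]
eef_rot: [-0.0, 0.668, 0.745, -0.0]
wrist_force: [-3.4, 0.1, 1.2]
opening: -0.001
```

step_arm(
  targets="0.3 1.5 0 0 0 0.04; 0.6 3 -0.3 0 0 0.08; 0.8 4.5 -0.6 0 0 0.12; 1 6 -0.8 0 0 0.15",
)

```text
time_s: 20.68
eef_pos: [0.5863, 0.1772, 0.031]
eef_rot: [-0.001, 0.722, 0.692, -0.001]
wrist_force: [-6.1, 1.6, 0.3]
opening: 0.001
```

step_arm(
  targets="0.1 1.2 0 0 0 0.03; 0.2 2.4 -0.2 0 0 0.06; 0.2 3.6 -0.4 0 0 0.09",
)

```text
time_s: 21.05
eef_pos: [0.5899, 0.178, 0.0311]
eef_rot: [-0.002, 0.752, 0.659, -0.001]
wrist_force: [-5.2, 6.9, -1.5]
opening: 0.0
```

step_arm(
  targets="0 1 0 0 0 0.02; 0 2 -0.2 0 0 0.04; 0 2 -0.2 0 0 0.04",
)

```text
time_s: 21.42
eef_pos: [0.5918, 0.1779, 0.0313]
eef_rot: [-0.002, 0.765, 0.644, -0.001]
wrist_force: [-4.5, 5.7, -0.7]
opening: -0.002
```

```bash
python3 - <<'E'
from h import *
from bench import ctrl
c=snap("wrist","11"); cv2.imwrite("pics/w11.png",c["image"][:,:,::-1])
o=ctrl.get_obs();print(o["eef_pos"],o["wrist_force"],o["time_s"])
E
```

```text
[0.5917652  0.17795731 0.03125574] [-5.71566322  7.39002111 -1.67842267] 21.475
```

View pics/w11.png

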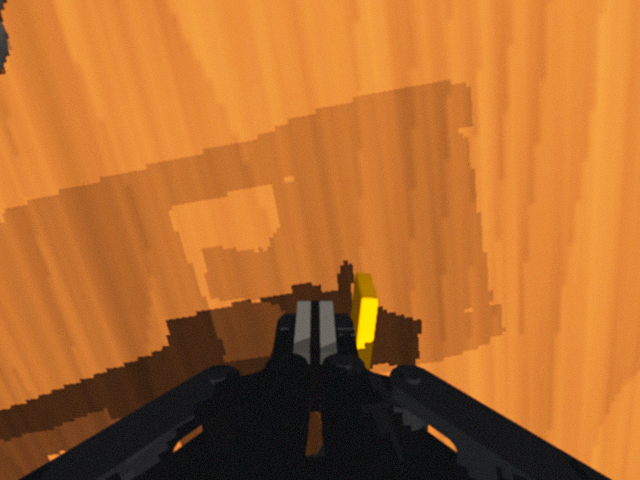

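step_arm(
  targets="0.7 1 0 0 0 0.015; 1.2 2 -0.1 0 0 0.03; 1.5 2.5 -0.2 0 0 0.04; 1.5 2.5 -0.2 0 0 0.04",
)

```text
time_s: 21.98
eef_pos: [0.5922, 0.1786, 0.031]
eef_rot: [-0.003, 0.777, 0.629, -0.003]
wrist_force: [-12.6, 4.4, 3.6]
opening: -0.003
```

```bash
python3 - <<'E'
from h import *
from bench import ctrl
c=snap("top","12"); crop(c,210,200,400,300,4,"pics/t12.png")
o=ctrl.get_obs();print(o["eef_pos"],o["wrist_force"],o["time_s"])
E
```

```text
[0.59221824 0.1785691  0.03103077] [-13.47871893   4.19621011   2.97689133] 22.025
```

View pics/t12.png

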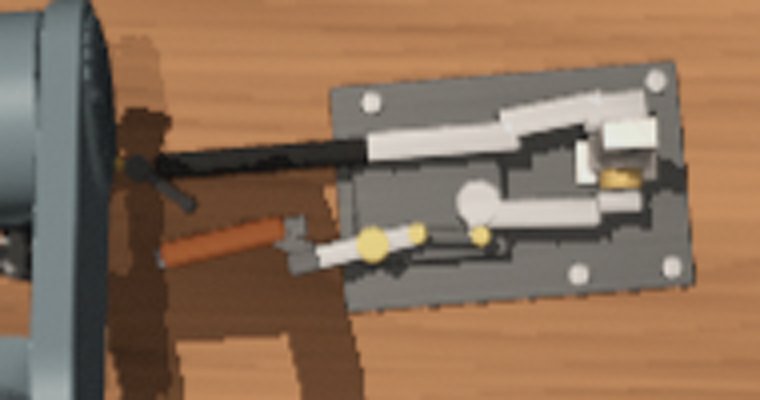

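step_arm(
  targets="0 -1.5 0 0 0 0; 0 -1.5 0 0 0 0; 0 -1.5 0 0 0 0; 0 -1.5 0 0 0 0; 0 -1.5 0 0 0 0; 0 -1.5 0 0 0 0; 0 -1.5 0 0 0 0; 0 -1.5 0 0 0 0",
)

```text
time_s: 23.02
eef_pos: [0.5921, 0.1786, 0.0312]
eef_rot: [-0.002, 0.778, 0.629, -0.002]
wrist_force: [-9.3, 2.3, 0.3]
opening: -0.001
```

step_arm(
  targets="0 -3 0 0 0 0; 0 -6 0 0 0 0; 0 -9 0 0 0 0; 0 -12 0 0 0 0; 0 -16 0 0 0 0; 0 -22 0 0 0 0; 0 -28 0 0 0 0; 0 -28 0 0 0 0",
)

```text
time_s: 24.02
eef_pos: [0.5671, 0.1839, 0.0327]
eef_rot: [-0.0, 0.778, 0.629, 0.0]
wrist_force: [0.2, -0.5, 0.5]
opening: -0.002
```

step_arm(
  targets="0 0 -30 0 0 0; 0 0 -70 0 0 0; 0 0 -110 0 0 0; 0 0 -150 0 0 0; 40 -10 -190 0 0 0; 90 -20 -220 0 0 0; 130 -30 -220 0 0 0; 130 -30 -220 0 0 0",
)

```text
time_s: 25.02
eef_pos: [0.5649, 0.3199, 0.253]
eef_rot: [-0.0, 0.776, 0.63, 0.001]
wrist_force: [-0.1, -0.1, -0.9]
opening: 0.0
```

```bash
python3 - <<'E'
from h import *
from bench import ctrl
c=snap("top","13"); crop(c,210,200,400,300,4,"pics/t13.png");cv2.imwrite("pics/t13f.png",c["image"][:,:,::-1])
c=snap("side","13"); crop(c,250,180,370,320,5,"pics/s13.png")
o=ctrl.get_obs();print(o["eef_pos"],o["wrist_force"],o["time_s"])
E
```

```text
[0.5651206  0.31706937 0.25211707] [-0.05635372 -0.09814108  0.44625515] 25.125
```

View pics/t13.png

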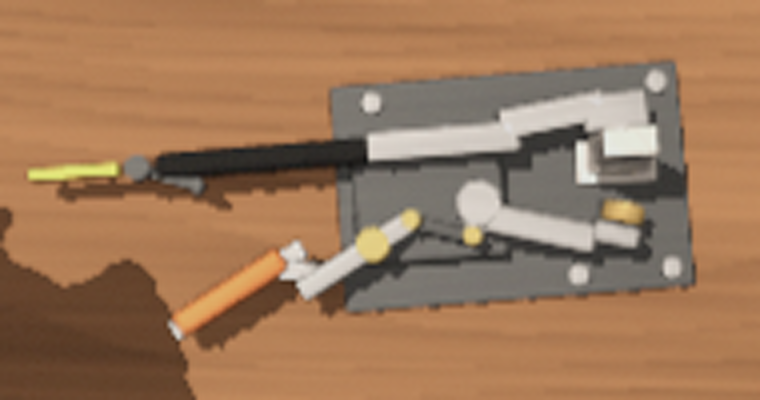

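View pics/s13.png

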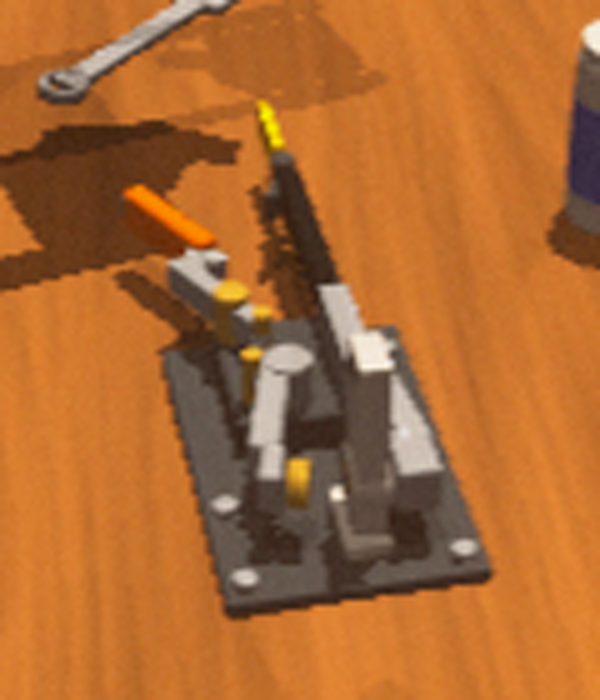

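View pics/t13f.png

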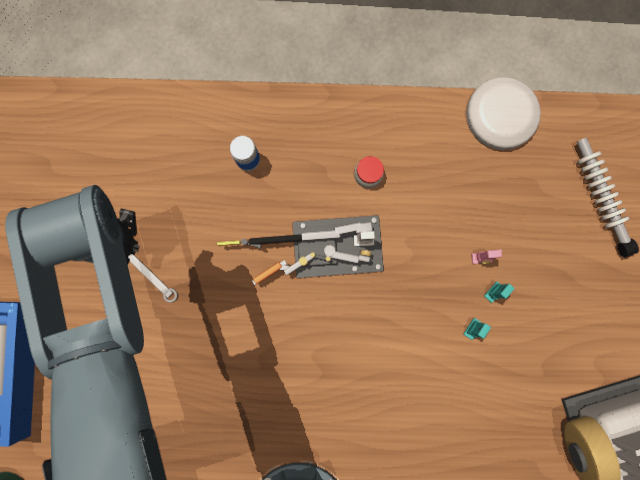

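```bash
python3 - <<'E'
from h import *
c=load("top13"); crop(c,340,215,390,275,10,"pics/t13z.png")
X=np.array([.1063,-.9943]);Y=np.array([.9943,.1063])
for u,v in [(603,124),(657,122),(657,151),(603,153)]:
    P=onz(c,[[u/4+210-.375,v/4+200-.375]],.118)[0][:2]; print(P,P@X-.195,P@Y-.595)
E
```

```text
[ 0.62182216 -0.1174483 ] -0.012121459199647133 0.010793018284836808
[ 0.62366997 -0.14592985] 0.01639416970720417 0.009602704725134914
[ 0.60830588 -0.14622105] 0.015050508108249094 -0.005704756823109003
[ 0.60646633 -0.11776973] -0.013434187089749028 -0.004509449127008125
```

View pics/t13z.png

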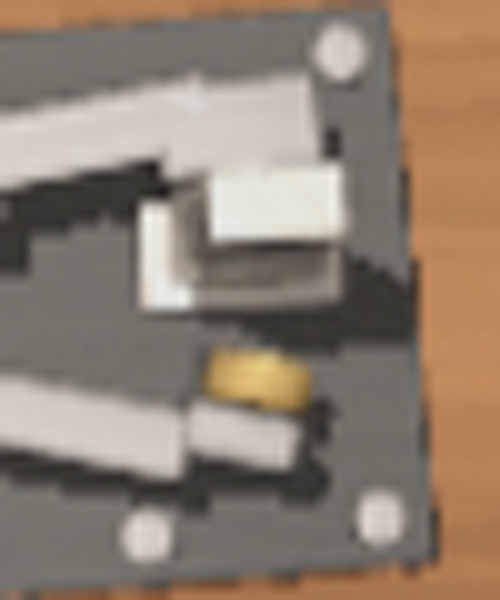

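```bash
python3 -c "
from bench import ticket; print(ticket.hand_in())"
```

```text
the job is handed in; nothing more can be done
None
```

The job is done and handed in at about 25 s of the 64 s allowed.

- **Placing:** I stood the aluminium link in the throat with the bush facing the moving jaw and let go.
- **Squeezing:** I pushed the orange handle along its arc until it went over centre onto its stop. The highest total force read was about 15 N, near mid-stroke, and part of that was vertical drag. The handle stayed locked after I backed off. The handles then measured about 42 mm over both, against 43 mm given.
- **Releasing:** I pushed the yellow lever outward to its stop, with the highest force read about 14 N. The pliers sprang open and the lever returned to rest.

**Last checks:**
- The link stands upright, about 1.5 mm (x) and 2.5 mm (y) off the nest, pushed toward the fixed jaw as expected. Its yaw is off by about 2°.
- No brass shows proud of the eye. I judged the bush flush from the camera views and from the handle reaching its stop, not by measuring it directly.
- The can, jar and look-alike links look unmoved in the last pictures. The arm partly hides the spanner in the last top view, but what shows lies where it was.
- The gripper is clear of everything. No check failed or disagreed.

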